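Crank the specimen shaker past its stiff point twice

TASK

Take the upright knob of the cup shaker that has a specimen cup in its cradle and crank it clockwise (seen from above), slowly and evenly, twice through the stiff point, where the knob points at the cup. Never let it spring back or snap forward: no faster than half a turn a second. After the second pass carry on until the knob points straight away from the cup and let go; leave the empty shaker's crank as it is.

Things in the scene. Friction and masses are not known exactly. Their poses are not given: they have to be found in the camera images.
- shaker_hub (a point): On the loaded shaker's upright crank axis, 84 mm above the desk. Fixed grey base 285 mm long, 76-100 wide. Site +y points from this axis to its lidded clear cup (58 mm wide, 150 mm from the axis, top 92 mm up); z up. The level arm's top is 58 mm up, the hub cap's 62; within 110 mm of the axis only the knob is higher.
- shaker_grip (a point): Middle of the loaded shaker's knob: black upright cylinder, 22 mm across, 60 to 108 mm above the desk, 45 mm from the crank axis, spinning freely on its pin, so a hand holding it need not turn. It runs a level circle. Push 1-2 N; up to about 8 N in the 0.55 rad before the stiff point; in the 0.55 rad after it a spring drives it on. Elsewhere it stays put.
- shaker_crank (a joint): Loaded shaker's crank angle, rad, counted on over turns, growing clockwise seen from above. At 0, 2 pi, 4 pi the knob points straight away from the cup (hub point's -y); pi and 3 pi are the stiff point, knob towards the cup. Starts between -1.1 and 1.1, so the job ends at 4 pi (12.57).
- spare_grip (a point): Middle of the crank knob, 84 mm above the desk, of the other shaker, identical but with an empty cradle: not to be moved.

How it is judged (in metres and radians):
On the way, in this order (a step that is already met when the one before it is completed fails the run):
1. the crank has passed the stiff point once (value of joint shaker_crank above 3.8 rad), for 0.1 s.
2. the crank has passed the stiff point a second time (value of joint shaker_crank above 10.1 rad), for 0.1 s.
At the end, for the whole second after the job is handed in: The loaded shaker's crank has gone clockwise past the stiff point twice and stands still with its knob pointing straight away from the cup, within 0.45 rad (25 degrees); the empty shaker's knob is within 15 mm of where it was (value of joint shaker_crank between 12.12 and 13.02 rad and velocity of joint shaker_crank between -0.1 and 0.1 rad/s and distance of spare_grip from where it was at the start of the episode below 0.015 m); the robot touches nothing.
It fails at once if between the first approach to the stiff point and the parking place, the crank turned faster than half a turn a second (it snapped forward or was flung) (value of joint shaker_crank between 2 and 12.1 rad and velocity of joint shaker_crank above 3.3 rad/s).
It fails at once if the crank sprang back round the stiff point (backwards faster than 1.2 rad/s) ((value of joint shaker_crank between 2 and 3.8 rad or value of joint shaker_crank between 8.3 and 10.1 rad) and velocity of joint shaker_crank below -1.2 rad/s).
It fails at once if the empty shaker's crank was turned (knob more than 15 mm from its start) (distance of spare_grip from where it was at the start of the episode above 0.015 m).
It also fails if it takes over 72 s, if anything falls off the work surface, if the arm or the gripper's body presses on something with over 40 N, if the wrist force passes 120 N, or if a joint passes its speed limit or range.

ROBOT

A 6-joint arm with a two-finger parallel gripper is mounted at the origin on the work surface; the furniture and walls round the work are solid. World frame = base frame: x ahead of the robot, y to its left, z up, the work surface at z = 0. Lengths are in mm, angles in rad, forces in N, time in s.
With the tool pointing down it reaches from about 350 to 975 mm from the base axis. Payload 17.4 kg.
Tool frame: the origin (TCP) lies on the centre line of the jaws, within the pads' length; the fingertips stand 11 mm ahead of it and the grasp point (between the pads) lies 8 mm behind it; z points along the fingers, y is the line along which they close (so a half turn about z gives the same grasp; the last joint's range is limited). The gripper opens to 85 mm and grips with 20 to 120 N. Pads are 22 mm wide; open, the fingers measure 114 mm over their backs; the gripper's body (76 mm by 85 mm) begins 54 mm behind the grasp point. The pads swing forward as they close: fully open they stand 13 mm farther back than shut.
Start: joints at [-1.182, 0.116, 1.442, -0, 1.584, -0.038], TCP at [279.415, -614.459, 242.303] pointing down, gripper open.
Joint ranges: [-2.83, 2.83], [-0.83, 2.19], [0.07, 2.5], [-1.14, 4.28], [0.01, 3], [-2.97, 2.97]. Speed limits (rad/s): [1.89, 1.89, 2.22, 3.14, 3.14, 3.14].

INTERFACE

Orientations are given as a rotation vector (axis times angle).
In Python, from workcell import ctrl gives the robot as it stands.
- The arm moves only by the tool jog_arm, never from a script. Its arguments are lists of equal length, an entry for each row: "translation": the shift along the tool's x, y, z in cm, a list of three; "turn": the turn about the tool's z in degrees; "grip": the closure, from -1 (fully open) to 1 (shut). A call has exactly 8 rows; each row is the pose to reach, as a shift and turn from the pose commanded when the call began, along the tool's axes at that moment; what a row does not reach only later rows make up. A row lasts 1/8 s, in which the tool goes at most 62.5 mm and 10.7 degrees, less where a joint would pass 70% of its speed; a pose out of reach is approached as far as the arm can. A call with a gripper value outside its range is refused whole. The fingers move at their own pace and stop on an object; "squeeze" is the grip in N (left out, the last holds). Time passes only in rows, so rows that repeat a pose let the fingers close, or fill a call up. It gives the time, the measured TCP pose, the force, the opening and the grip force at its end, in the units of the state.
- ctrl.observe(): the state, without advancing time (a new reading comes with each control period).
- ctrl.camera(name): name is "side" or "top"; returns a dict with "image" (384x512x3 uint8, blue, green, red), "K" (3x3 intrinsics, pixels), "k1" (the pictures are not rectified: a ray, as slopes to the right and down, at radius r is drawn at 1 + k1 r^2 times it, then the intrinsics apply), "rvec" (rotation vector, rad) and "tvec" (3), from world to camera coordinates, as OpenCV has them. Camera axes: x right, y down, z forward; pixel columns grow to the right and rows downward; lengths in mm; the calibration is good to about 2 mm. A picture is of the moment at which its call begins. There is no depth.
- ctrl.hand_in(): hands the job in; it is judged then, once.
The state is a dict: "clock": time; "q": joint angles; "qd": joint speeds; "tau": joint torques, N m; "eef_pos": TCP position; "eef_rot": TCP orientation; "ft_force": force on the tool from outside, world axes, zero at the start; "moment": the same for the moment, N m; "width": opening from 0.0 (shut) to 1.0 (fully open); "finger_force": force on a finger pad.
Only numpy, scipy, OpenCV 4.12 (cv2) and the standard library are available. Lean on these libraries where they do the work, as an engineer would, in place of code of your own. Each camera call takes 0.05 s, during which the arm holds its last target. There are 200 camera calls.

## Working session

There is one attempt and no reset: what is moved stays moved. The work goes in short steps, Python scripts to look and compute and a tool call to move; the robot and the scene stay as the last step left them, time stands still between calls to the robot, and variables do not carry over. Pictures are saved under pics/ and viewed, at most 10 in all, crops included, and the job is handed in when it is done.

Besides the shell and the picture viewer there is one more tool, called after "Emit:" by a JSON object that holds its "fn" and its "kwargs", one argument or row to a line. jog_arm: Moves the arm, as the interface text tells. Its arguments: {"type":"object","properties":{"translation":{"type":"array","items":{"type":"array","items":{"type":"number"}}},"turn":{"type":"array","items":{"type":"number"}},"grip":{"type":"array","items":{"type":"number"}},"squeeze":{"type":"number"}},"required":["translation","turn","grip"]}

```bash
ls; mkdir -p pics; python3 - <<'E'
from workcell import ctrl
import cv2
for n in("top","side"):
    c=ctrl.camera(n); cv2.imwrite(f"pics/{n}0.png",c["image"]); print(n,c["K"],c["k1"],c["rvec"],c["tvec"])
print(ctrl.observe())
E
```

```text
pics
top [[432.08960102   0.         255.85317473]
 [  0.         432.08960102 188.50171555]
 [  0.           0.           1.        ]] 0.013483868131709282 [ 2.21755782 -2.18256143  0.08960158] [-103.16735668  475.69128341  913.7968201 ]
side [[386.4386723    0.         253.61599506]
 [  0.         386.4386723  191.58130794]
 [  0.           0.           1.        ]] -0.10563391400902607 [ 0.07165972  2.71641486 -1.51177773] [486.54353359  98.41312349 854.87000559]
{'clock': 0.1, 'q': array([-1.18176872e+00,  1.16467422e-01,  1.44218746e+00, -1.02783056e-05,
        1.58399380e+00, -3.78034819e-02]), 'qd': array([-0.00040199, -0.00014354, -0.00189628, -0.00107598,  0.0017288 ,
       -0.00127761]), 'tau': array([ 3.77970437e-04, -7.33672428e+01, -6.33790612e+01, -2.46935890e-06,
        5.29710043e-03, -7.29983498e-06]), 'eef_pos': array([ 279.37197786, -614.30672266,  241.62299588]), 'eef_rot': array([-3.06930558e+00, -6.65166718e-01,  3.05605777e-04]), 'ft_force': array([ 0.19299257,  0.82016839, -0.20571906]), 'moment': array([ 0.02870137, -0.02237446,  0.05621214]), 'finger_force': 0.0, 'width': 1.0012797587251037}
```

View pics/top0.png

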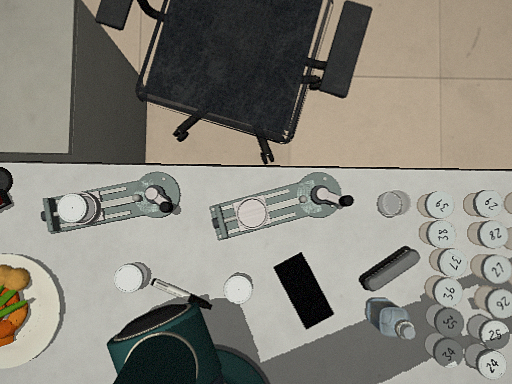

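View pics/side0.png

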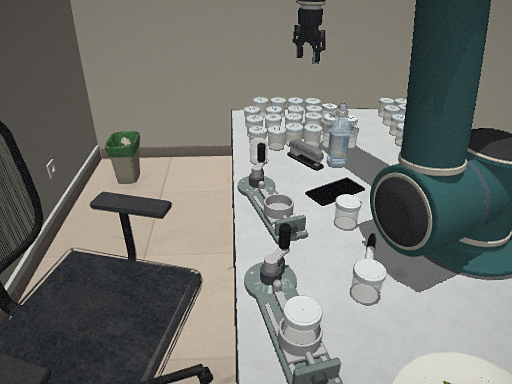

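The loaded shaker is on the left in the top view, with the cup at about (75,207), hub at about (153,194) and knob at about (166,207). In the side view its knob is at about (285,236). I'll zoom in on both.

```bash
python3 - <<'E'
import cv2,numpy as np
a=cv2.imread("pics/top0.png")[160:250,30:200]; b=cv2.imread("pics/side0.png")[210:384,230:350]
a=cv2.resize(a,None,fx=4,fy=4,interpolation=2); b=cv2.resize(b,None,fx=3.4,fy=3.4,interpolation=2)
cv2.imwrite("pics/ca.png",a); cv2.imwrite("pics/cb.png",b)
E
```

```text
(no output)
```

View pics/ca.png

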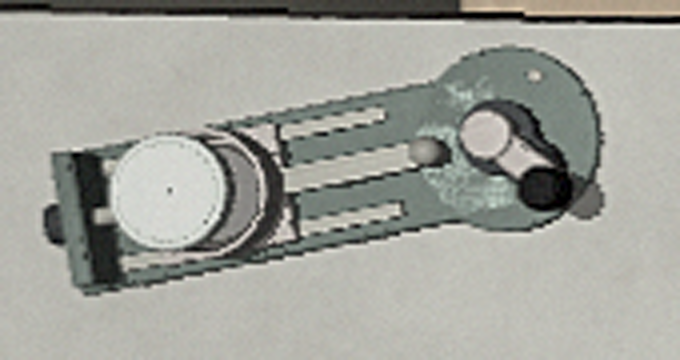

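View pics/cb.png

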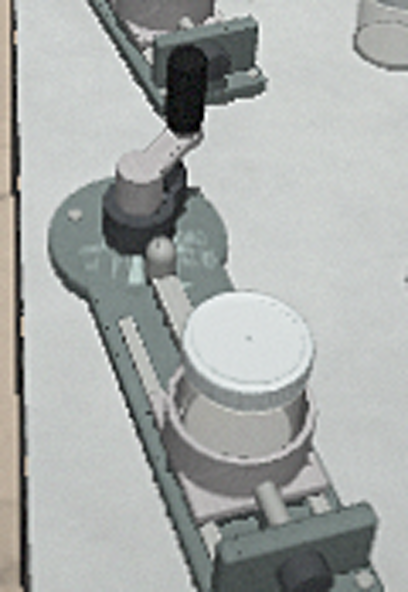

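The top crop shows the lid centre at (72,207.8), hub cap at (151.5,193) and knob top at (166,207). The side crop shows the knob top at (285,226), knob bottom at (284,247.5), hub cap at (272.6,258.5) and lid at (303.5,309.4).

```bash
cat > h.py <<'E'
from workcell import ctrl
import cv2,numpy as np
def ray(c,px,z):
    K=c["K"];d=np.array([c["k1"],0,0,0,0]);
    s=cv2.undistortPoints(np.array([[px]],float),K,d)[0,0]
    R=cv2.Rodrigues(np.array(c["rvec"],float))[0];t=np.array(c["tvec"],float).ravel()
    o=-R.T@t; v=R.T@np.array([*s,1]); return o+v*(z-o[2])/v[2]
E
python3 - <<'E'
from h import *
T=ctrl.camera("top");S=ctrl.camera("side")
P={}
for n,c,px,z in [("hub",T,(151.5,193),62),("knob",T,(166,207),108),("lid",T,(72,207.8),92),("hubS",S,(272.6,258.5),62),("knobS",S,(285,226),108),("knobSb",S,(284,247.5),60),("lidS",S,(303.5,309.4),92),
 ("spare hub",T,(320,194),62),("spareknob",T,(347,201),108),("edge",T,(150,163),0)]:
    P[n]=ray(c,px,z);print(n,P[n].round(1))
for s in("","S"):
    h,k,l=P["hub"+s],P["knob"+s],P["lid"+s]
    print(np.linalg.norm((k-h)[:2]),np.linalg.norm((l-h)[:2]),np.degrees(np.arctan2(*(l-h)[1::-1])),np.degrees(np.arctan2(*(k-h)[1::-1])))
R=cv2.Rodrigues(ctrl.observe()["eef_rot"])[0];print(R.round(3))
E
```

```text
hub [461.8 117.1  62. ]
knob [433.1  78.4 108. ]
lid [429.  263.2  92. ]
hubS [460.1 121.4  62. ]
knobS [435.5  86.1 108. ]
knobSb [435.4  89.5  60. ]
lidS [429.9 268.1  92. ]
spare hub [ 465.3 -226.2   62. ]
spareknob [ 450.2 -271.   108. ]
edge [530.1 135.9   0. ]
48.101537726678856 149.77862776211188 102.62379967255605 -126.5459922213724
42.977007059060426 149.81014800403258 101.62187559792817 -124.94120060738415
[[ 0.91   0.414 -0.   ]
 [ 0.414 -0.91   0.001]
 [ 0.    -0.001 -1.   ]]
```

Emit:
{"fn": "jog_arm", "kwargs": {
  "translation": [
    [3.6, -4.8, 0],
    [7.2, -9.6, 0],
    [10.8, -14.3, 0],
    [14.4, -19.1, 0],
    [18.0, -23.9, 0],
    [21.6, -28.7, 0],
    [25.2, -33.4, 0],
    [28.8, -38.2, 0]
  ],
  "turn": [-9.7, -19.4, -29.1, -38.8, -48.5, -58.2, -67.9, -77.5],
  "grip": [-1, -1, -1, -1, -1, -1, -1, -1],
  "squeeze": 40
}}

```text
clock: 1.2
eef_pos: [383.3, -145.7, 242.4]
eef_rot: [1.972, 2.445, 0.0]
ft_force: [1.0, -0.5, -0.5]
width: 1.0
finger_force: 0.0
```

Emit:
{"fn": "jog_arm", "kwargs": {
  "translation": [
    [5.3, 2.45, 0],
    [10.6, 4.9, 0],
    [16, 7.4, 0],
    [21.3, 9.8, 2],
    [21.3, 9.8, 6],
    [21.3, 9.8, 9],
    [21.3, 9.8, 9],
    [21.3, 9.8, 9]
  ],
  "turn": [0, 0, 0, 0, 0, 0, 0, 0],
  "grip": [-1, -1, -1, -1, -1, -1, -1, -1]
}}

```text
clock: 2.2
eef_pos: [435.6, 81.1, 153.7]
eef_rot: [1.978, 2.44, 0.002]
ft_force: [-0.1, 0.2, 1.0]
width: 1.0
finger_force: 0.0
```

```bash
python3 - <<'E'
from h import *
a=ctrl.camera("top")["image"][130:250,80:240]; b=ctrl.camera("side")["image"][150:330,200:380]
cv2.imwrite("pics/c1.png",np.hstack([cv2.resize(a,(440,330),interpolation=2),cv2.resize(b,(330,330),interpolation=2)]))
E
```

```text
(no output)
```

View pics/c1.png

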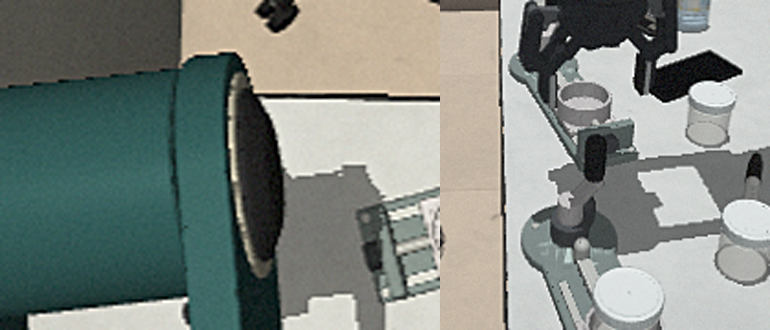

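In the side view the open fingers straddle the knob evenly (fingers at 545 and 645, knob at 596). I'll descend and grip.

Emit:
{"fn": "jog_arm", "kwargs": {
  "translation": [
    [0.15, 0, 3],
    [0.15, 0, 6],
    [0.15, 0, 7.1],
    [0.15, 0, 7.1],
    [0.15, 0, 7.1],
    [0.15, 0, 7.1],
    [0.15, 0, 7.1],
    [0.15, 0, 7.1]
  ],
  "turn": [0, 0, 0, 0, 0, 0, 0, 0],
  "grip": [-1, -1, -1, 1, 1, 1, 1, 1],
  "squeeze": 40
}}

```text
clock: 3.3
eef_pos: [435.2, 82.6, 82.2]
eef_rot: [1.978, 2.44, 0.001]
ft_force: [-2.5, -1.1, 5.0]
width: 0.245
finger_force: 39.3
```

```bash
python3 - <<'E'
from h import *
o=ctrl.observe()
print(o["eef_pos"],o["ft_force"],o["width"],o["finger_force"],o["qd"].round(3),o["q"].round(2))
E
```

```text
[435.1758665   82.57660504  82.15397535] [-2.49823486 -1.13845138  5.03893276] 0.24503350846727212 39.30102045082151 [ 0.002  0.     0.     0.001 -0.    -0.   ] [ 0.13 -0.32  2.11 -0.    1.35 -0.08]
```

```bash
cat > t.py <<'E'
import numpy as np,sys
# a0: start crank, step per row, calls
a,s,n=map(float,sys.argv[1:4]); r=float(sys.argv[4]) if len(sys.argv)>4 else 4.5
P=lambda t:np.array([-r*np.cos(t),-r*np.sin(t)])
for c in range(int(n)):
    print("%.2f->%.2f"%(a,a+8*s),[[*map(float,(P(a+s*(k+1))-P(a)).round(2)),0] for k in range(8)]); a+=8*s
E
python3 t.py .82 .08 1; python3 t.py 1.46 .1 3
```

```text
0.82->1.46 [[0.27, -0.23, 0], [0.56, -0.45, 0], [0.87, -0.64, 0], [1.19, -0.8, 0], [1.52, -0.94, 0], [1.87, -1.05, 0], [2.22, -1.13, 0], [2.57, -1.18, 0]]
1.46->2.26 [[0.45, -0.03, 0], [0.9, -0.01, 0], [1.34, 0.05, 0], [1.78, 0.16, 0], [2.21, 0.31, 0], [2.61, 0.5, 0], [3.0, 0.73, 0], [3.36, 1.0, 0]]
2.26->3.06 [[0.33, 0.3, 0], [0.63, 0.64, 0], [0.9, 1.0, 0], [1.13, 1.39, 0], [1.31, 1.8, 0], [1.46, 2.22, 0], [1.56, 2.66, 0], [1.62, 3.11, 0]]
3.06->3.86 [[0.01, 0.45, 0], [-0.02, 0.9, 0], [-0.09, 1.34, 0], [-0.21, 1.78, 0], [-0.37, 2.2, 0], [-0.58, 2.6, 0], [-0.82, 2.98, 0], [-1.1, 3.33, 0]]
```

Emit:
{"fn": "jog_arm", "kwargs": {
  "translation": [
    [0.27, -0.23, 0],
    [0.56, -0.45, 0],
    [0.87, -0.64, 0],
    [1.19, -0.8, 0],
    [1.52, -0.94, 0],
    [1.87, -1.05, 0],
    [2.22, -1.13, 0],
    [2.57, -1.18, 0]
  ],
  "turn": [0, 0, 0, 0, 0, 0, 0, 0],
  "grip": [1, 1, 1, 1, 1, 1, 1, 1]
}}

```text
clock: 4.3
eef_pos: [418.2, 105.4, 82.1]
eef_rot: [1.978, 2.44, 0.001]
ft_force: [-0.8, -3.0, 7.7]
width: 0.239
finger_force: 39.5
```

Emit:
{"fn": "jog_arm", "kwargs": {
  "translation": [
    [0.45, -0.03, 0],
    [0.9, -0.01, 0],
    [1.34, 0.05, 0],
    [1.78, 0.16, 0],
    [2.21, 0.31, 0],
    [2.61, 0.5, 0],
    [3.0, 0.73, 0],
    [3.36, 1.0, 0]
  ],
  "turn": [0, 0, 0, 0, 0, 0, 0, 0],
  "grip": [1, 1, 1, 1, 1, 1, 1, 1]
}}

```text
clock: 5.3
eef_pos: [421.2, 140.6, 82.2]
eef_rot: [1.978, 2.44, 0.001]
ft_force: [-1.0, -1.6, 6.5]
width: 0.246
finger_force: 39.4
```

Emit:
{"fn": "jog_arm", "kwargs": {
  "translation": [
    [0.33, 0.3, 0],
    [0.63, 0.64, 0],
    [0.9, 1.0, 0],
    [1.13, 1.39, 0],
    [1.31, 1.8, 0],
    [1.46, 2.22, 0],
    [1.56, 2.66, 0],
    [1.62, 3.11, 0]
  ],
  "turn": [0, 0, 0, 0, 0, 0, 0, 0],
  "grip": [1, 1, 1, 1, 1, 1, 1, 1]
}}

```text
clock: 6.3
eef_pos: [448.0, 162.6, 82.1]
eef_rot: [1.978, 2.441, -0.0]
ft_force: [-4.3, -2.1, 7.7]
width: 0.245
finger_force: 39.7
```

Emit:
{"fn": "jog_arm", "kwargs": {
  "translation": [
    [0.01, 0.45, 0],
    [-0.02, 0.9, 0],
    [-0.09, 1.34, 0],
    [-0.21, 1.78, 0],
    [-0.37, 2.2, 0],
    [-0.58, 2.6, 0],
    [-0.82, 2.98, 0],
    [-1.1, 3.33, 0]
  ],
  "turn": [0, 0, 0, 0, 0, 0, 0, 0],
  "grip": [1, 1, 1, 1, 1, 1, 1, 1]
}}

```text
clock: 7.3
eef_pos: [483.1, 158.7, 82.1]
eef_rot: [1.978, 2.441, 0.001]
ft_force: [-2.2, -1.5, 8.8]
width: 0.24
finger_force: 39.7
```

```bash
python3 t.py 3.86 .1 10
```

```text
3.86->4.66 [[-0.31, 0.32, 0], [-0.66, 0.61, 0], [-1.03, 0.87, 0], [-1.42, 1.09, 0], [-1.83, 1.26, 0], [-2.26, 1.4, 0], [-2.7, 1.49, 0], [-3.15, 1.53, 0]]
4.66->5.46 [[-0.45, 0.0, 0], [-0.9, -0.04, 0], [-1.34, -0.13, 0], [-1.77, -0.26, 0], [-2.18, -0.44, 0], [-2.58, -0.65, 0], [-2.95, -0.9, 0], [-3.3, -1.19, 0]]
5.46->6.26 [[-0.31, -0.32, 0], [-0.59, -0.67, 0], [-0.84, -1.05, 0], [-1.04, -1.45, 0], [-1.21, -1.87, 0], [-1.33, -2.3, 0], [-1.41, -2.75, 0], [-1.44, -3.2, 0]]
6.26->7.06 [[0.01, -0.45, 0], [0.07, -0.9, 0], [0.17, -1.33, 0], [0.31, -1.76, 0], [0.5, -2.17, 0], [0.73, -2.56, 0], [0.99, -2.92, 0], [1.29, -3.26, 0]]
7.06->7.86 [[0.33, -0.3, 0], [0.69, -0.57, 0], [1.08, -0.81, 0], [1.48, -1.0, 0], [1.91, -1.15, 0], [2.34, -1.26, 0], [2.79, -1.33, 0], [3.24, -1.35, 0]]
7.86->8.66 [[0.45, 0.03, 0], [0.89, 0.1, 0], [1.33, 0.21, 0], [1.75, 0.37, 0], [2.15, 0.56, 0], [2.54, 0.8, 0], [2.89, 1.08, 0], [3.22, 1.38, 0]]
8.66->9.46 [[0.29, 0.34, 0], [0.55, 0.71, 0], [0.78, 1.1, 0], [0.96, 1.51, 0], [1.1, 1.94, 0], [1.19, 2.38, 0], [1.24, 2.82, 0], [1.25, 3.27, 0]]
9.46->10.26 [[-0.04, 0.45, 0], [-0.12, 0.89, 0], [-0.25, 1.32, 0], [-0.42, 1.74, 0], [-0.63, 2.14, 0], [-0.87, 2.51, 0], [-1.16, 2.86, 0], [-1.48, 3.18, 0]]
10.26->11.06 [[-0.35, 0.28, 0], [-0.72, 0.53, 0], [-1.12, 0.74, 0], [-1.54, 0.91, 0], [-1.97, 1.04, 0], [-2.41, 1.12, 0], [-2.86, 1.16, 0], [-3.31, 1.15, 0]]
11.06->11.86 [[-0.45, -0.05, 0], [-0.89, -0.15, 0], [-1.31, -0.29, 0], [-1.73, -0.47, 0], [-2.12, -0.69, 0], [-2.49, -0.95, 0], [-2.82, -1.24, 0], [-3.13, -1.57, 0]]
```

Emit:
{"fn": "jog_arm", "kwargs": {
  "translation": [
    [-0.31, 0.32, 0],
    [-0.66, 0.61, 0],
    [-1.03, 0.87, 0],
    [-1.42, 1.09, 0],
    [-1.83, 1.26, 0],
    [-2.26, 1.4, 0],
    [-2.7, 1.49, 0],
    [-3.15, 1.53, 0]
  ],
  "turn": [0, 0, 0, 0, 0, 0, 0, 0],
  "grip": [1, 1, 1, 1, 1, 1, 1, 1]
}}

```text
clock: 8.3
eef_pos: [504.5, 131.2, 82.1]
eef_rot: [-1.978, -2.441, -0.001]
ft_force: [-3.6, 0.2, 8.6]
width: 0.244
finger_force: 39.8
```

Emit:
{"fn": "jog_arm", "kwargs": {
  "translation": [
    [-0.45, 0.0, 0],
    [-0.9, -0.04, 0],
    [-1.34, -0.13, 0],
    [-1.77, -0.26, 0],
    [-2.18, -0.44, 0],
    [-2.58, -0.65, 0],
    [-2.95, -0.9, 0],
    [-3.3, -1.19, 0]
  ],
  "turn": [0, 0, 0, 0, 0, 0, 0, 0],
  "grip": [1, 1, 1, 1, 1, 1, 1, 1]
}}

```text
clock: 9.3
eef_pos: [499.8, 96.6, 82.1]
eef_rot: [1.978, 2.441, 0.002]
ft_force: [-0.5, 2.1, 6.6]
width: 0.242
finger_force: 39.5
```

Emit:
{"fn": "jog_arm", "kwargs": {
  "translation": [
    [-0.31, -0.32, 0],
    [-0.59, -0.67, 0],
    [-0.84, -1.05, 0],
    [-1.04, -1.45, 0],
    [-1.21, -1.87, 0],
    [-1.33, -2.3, 0],
    [-1.41, -2.75, 0],
    [-1.44, -3.2, 0]
  ],
  "turn": [0, 0, 0, 0, 0, 0, 0, 0],
  "grip": [1, 1, 1, 1, 1, 1, 1, 1]
}}

```text
clock: 10.3
eef_pos: [471.6, 75.7, 82.1]
eef_rot: [1.977, 2.44, 0.002]
ft_force: [2.0, 0.4, 5.4]
width: 0.243
finger_force: 39.4
```

Emit:
{"fn": "jog_arm", "kwargs": {
  "translation": [
    [0.01, -0.45, 0],
    [0.07, -0.9, 0],
    [0.17, -1.33, 0],
    [0.31, -1.76, 0],
    [0.5, -2.17, 0],
    [0.73, -2.56, 0],
    [0.99, -2.92, 0],
    [1.29, -3.26, 0]
  ],
  "turn": [0, 0, 0, 0, 0, 0, 0, 0],
  "grip": [1, 1, 1, 1, 1, 1, 1, 1]
}}

```text
clock: 11.3
eef_pos: [436.9, 81.4, 82.1]
eef_rot: [1.977, 2.44, 0.001]
ft_force: [0.9, -1.9, 7.0]
width: 0.242
finger_force: 39.5
```

Emit:
{"fn": "jog_arm", "kwargs": {
  "translation": [
    [0.33, -0.3, 0],
    [0.69, -0.57, 0],
    [1.08, -0.81, 0],
    [1.48, -1.0, 0],
    [1.91, -1.15, 0],
    [2.34, -1.26, 0],
    [2.79, -1.33, 0],
    [3.24, -1.35, 0]
  ],
  "turn": [0, 0, 0, 0, 0, 0, 0, 0],
  "grip": [1, 1, 1, 1, 1, 1, 1, 1]
}}

```text
clock: 12.3
eef_pos: [416.8, 110.5, 82.1]
eef_rot: [1.978, 2.44, 0.001]
ft_force: [-2.0, -0.8, 8.3]
width: 0.243
finger_force: 39.7
```

Emit:
{"fn": "jog_arm", "kwargs": {
  "translation": [
    [0.45, 0.03, 0],
    [0.89, 0.1, 0],
    [1.33, 0.21, 0],
    [1.75, 0.37, 0],
    [2.15, 0.56, 0],
    [2.54, 0.8, 0],
    [2.89, 1.08, 0],
    [3.22, 1.38, 0]
  ],
  "turn": [0, 0, 0, 0, 0, 0, 0, 0],
  "grip": [1, 1, 1, 1, 1, 1, 1, 1]
}}

```text
clock: 13.3
eef_pos: [423.8, 145.0, 82.1]
eef_rot: [1.978, 2.44, 0.001]
ft_force: [-1.5, -0.8, 8.3]
width: 0.245
finger_force: 39.6
```

Emit:
{"fn": "jog_arm", "kwargs": {
  "translation": [
    [0.29, 0.34, 0],
    [0.55, 0.71, 0],
    [0.78, 1.1, 0],
    [0.96, 1.51, 0],
    [1.1, 1.94, 0],
    [1.19, 2.38, 0],
    [1.24, 2.82, 0],
    [1.25, 3.27, 0]
  ],
  "turn": [0, 0, 0, 0, 0, 0, 0, 0],
  "grip": [1, 1, 1, 1, 1, 1, 1, 1]
}}

```text
clock: 14.3
eef_pos: [453.3, 163.8, 82.1]
eef_rot: [1.978, 2.44, 0.001]
ft_force: [-1.5, -2.2, 8.1]
width: 0.246
finger_force: 39.7
```

Emit:
{"fn": "jog_arm", "kwargs": {
  "translation": [
    [-0.04, 0.45, 0],
    [-0.12, 0.89, 0],
    [-0.25, 1.32, 0],
    [-0.42, 1.74, 0],
    [-0.63, 2.14, 0],
    [-0.87, 2.51, 0],
    [-1.16, 2.86, 0],
    [-1.48, 3.18, 0]
  ],
  "turn": [0, 0, 0, 0, 0, 0, 0, 0],
  "grip": [1, 1, 1, 1, 1, 1, 1, 1]
}}

```text
clock: 15.3
eef_pos: [487.4, 155.9, 82.1]
eef_rot: [1.978, 2.441, 0.001]
ft_force: [-2.3, -0.6, 7.9]
width: 0.24
finger_force: 39.8
```

```bash
python3 t.py 11.86 .088 1
```

```text
11.86->12.56 [[-0.24, -0.31, 0], [-0.46, -0.64, 0], [-0.64, -0.99, 0], [-0.8, -1.36, 0], [-0.92, -1.74, 0], [-1.01, -2.12, 0], [-1.06, -2.51, 0], [-1.08, -2.91, 0]]
```

Emit:
{"fn": "jog_arm", "kwargs": {
  "translation": [
    [-0.35, 0.28, 0],
    [-0.72, 0.53, 0],
    [-1.12, 0.74, 0],
    [-1.54, 0.91, 0],
    [-1.97, 1.04, 0],
    [-2.41, 1.12, 0],
    [-2.86, 1.16, 0],
    [-3.31, 1.15, 0]
  ],
  "turn": [0, 0, 0, 0, 0, 0, 0, 0],
  "grip": [1, 1, 1, 1, 1, 1, 1, 1]
}}

```text
clock: 16.3
eef_pos: [505.5, 126.0, 82.1]
eef_rot: [1.978, 2.441, 0.002]
ft_force: [-1.6, 2.3, 6.6]
width: 0.244
finger_force: 39.8
```

Emit:
{"fn": "jog_arm", "kwargs": {
  "translation": [
    [-0.45, -0.05, 0],
    [-0.89, -0.15, 0],
    [-1.31, -0.29, 0],
    [-1.73, -0.47, 0],
    [-2.12, -0.69, 0],
    [-2.49, -0.95, 0],
    [-2.82, -1.24, 0],
    [-3.13, -1.57, 0]
  ],
  "turn": [0, 0, 0, 0, 0, 0, 0, 0],
  "grip": [1, 1, 1, 1, 1, 1, 1, 1]
}}

```text
clock: 17.3
eef_pos: [496.8, 92.1, 82.1]
eef_rot: [1.978, 2.44, 0.002]
ft_force: [0.9, 1.9, 6.1]
width: 0.242
finger_force: 39.5
```

Emit:
{"fn": "jog_arm", "kwargs": {
  "translation": [
    [-0.24, -0.31, 0],
    [-0.46, -0.64, 0],
    [-0.64, -0.99, 0],
    [-0.8, -1.36, 0],
    [-0.92, -1.74, 0],
    [-1.01, -2.12, 0],
    [-1.06, -2.51, 0],
    [-1.08, -2.91, 0]
  ],
  "turn": [0, 0, 0, 0, 0, 0, 0, 0],
  "grip": [1, 1, 1, 1, 1, 1, 1, 1]
}}

```text
clock: 18.3
eef_pos: [470.6, 75.4, 82.1]
eef_rot: [1.977, 2.44, 0.002]
ft_force: [1.1, -0.4, 6.0]
width: 0.243
finger_force: 39.5
```

Emit:
{"fn": "jog_arm", "kwargs": {
  "translation": [
    [0, 0, 0],
    [0, 0, 0],
    [0, 0, 0],
    [0, 0, 0],
    [0, 0, 0],
    [0, 0, 0],
    [0, 0, 0],
    [0, 0, 0]
  ],
  "turn": [0, 0, 0, 0, 0, 0, 0, 0],
  "grip": [1, 1, 0, -0.5, -1, -1, -1, -1]
}}

```text
clock: 19.3
eef_pos: [470.1, 75.4, 81.3]
eef_rot: [-1.978, -2.441, 0.0]
ft_force: [0.4, -0.1, 0.3]
width: 1.004
finger_force: 0.0
```

Now I'll lift straight up and move clear.

Emit:
{"fn": "jog_arm", "kwargs": {
  "translation": [
    [0, 0, -3],
    [0, 0, -7],
    [0, 0, -12],
    [0, 0, -16],
    [-5, 0, -16],
    [-10, 0, -16],
    [-15, 0, -16],
    [-15, 0, -16]
  ],
  "turn": [0, 0, 0, 0, 0, 0, 0, 0],
  "grip": [-1, -1, -1, -1, -1, -1, -1, -1]
}}

```text
clock: 20.3
eef_pos: [501.3, -73.9, 241.0]
eef_rot: [-1.982, -2.437, 0.001]
ft_force: [-0.3, 0.4, 0.2]
width: 1.002
finger_force: 0.0
```

```bash
python3 - <<'E'
from h import *
b=ctrl.camera("side")["image"][130:384,180:400]
cv2.imwrite("pics/s2.png",cv2.resize(b,None,fx=2,fy=2,interpolation=2)); o=ctrl.observe(); print(o["ft_force"],o["eef_pos"])
E
```

```text
[-0.37532207  0.11107848  0.09452553] [501.13270666 -72.49228389 241.04302048]
```

View pics/s2.png

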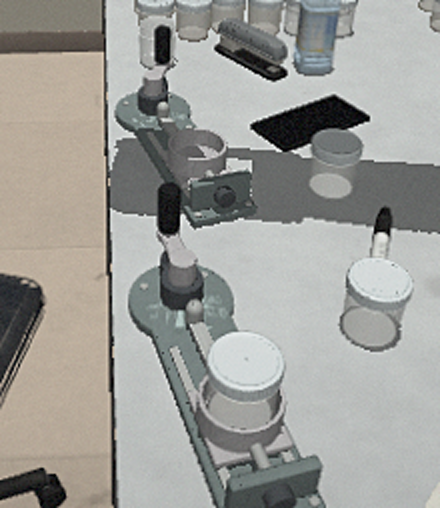

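The loaded shaker's knob, at (170,208), points straight away from the cup at (245,365). The spare knob at (162,45) looks unchanged and the robot is clear.

```bash
python3 -c "
from workcell import ctrl
print(ctrl.hand_in())"
```

```text
the job is handed in; nothing more can be done
None
```

I cranked the loaded shaker's knob clockwise twice through the stiff point at about 0.8 rad/s. It is parked pointing straight away from the cup and released, the spare crank was left alone, and the job is handed in (no verdict was returned).

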